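Key the drive pulley onto the lantern turntable

TASK

Drop the brass key bar into the slot across the turntable's spindle so that it sits on the slot's floor, roughly centred, and let go of it. Then take the blue pulley (the one with a keyway; not the yellow one) by its bridge handle, line its keyway up with the key, and slide it down over spindle and key until it lies fully home and flat on the collar, and let go.

Things in the scene. Friction and masses are not known exactly. Their poses are not given: they have to be found in the camera images.
- turntable: Fixed drive: grey housing 150x150x48 mm, round collar on it (104 mm across, flat top at 60 mm), upright steel spindle in the middle (48 mm diameter, top at 82 mm, prongs tapered). A slot open at top and both ends runs across the spindle along own x: 21 mm wide, flaring to 33 at the mouth, floor at 63 mm. Heights are above the origin: centre of underside, on the spindle axis; z up.
- drive_key: Loose brass bar 80 mm long (own x), 16 wide (own y), 36 tall (own z, up), 0.3 kg, standing on a 16 mm wide side. Origin: centre of underside. Fits the slot either way round; seated, its top stands 17 mm above the prongs: grip it across the width by its top 15 mm to keep the fingers above them. The short thick dark steel block is not wanted.
- blue_pulley: Loose blue pulley lying flat, 136 mm across, 28 thick, 0.45 kg. Through it: 56 mm bore and keyway 110 mm long (own x), 26 wide, chamfered 4 mm below. Bridge handle above along own y: bar 102 mm (y) x 16 (x), 56 to 72 mm up. Grip its 16 mm width, fingers at most 12 mm below the bar, else they meet the key. Origin: centre of underside; z up. Fits either way round; home, it lies on the collar.
Mind the look-alikes: they are no part of the job. Of the things that look like the drive_key, the middle-sized one is meant. Several things look just like the blue_pulley: the one meant starts farthest to the robot's right.

How it is judged:
By the outcome, as a careful person would: the job done as asked, in the order asked, and still so for the second after the job is handed in, with the robot touching nothing.
It also fails if it takes over 64 s, if anything falls off the work surface, if the arm or the gripper's body presses on something with over 40 N, if the wrist force passes 120 N, or if a joint passes its speed limit or range.

ROBOT

A 6-joint arm with a two-finger parallel gripper is mounted at the origin on the work surface. World frame = base frame: x ahead of the robot, y to its left, z up, the work surface at z = 0. Lengths are in m, angles in rad, forces in N, time in s.
With the tool pointing down it reaches from about 0.425 to 0.925 m from the base axis. Payload 12.5 kg.
Tool frame: the origin (TCP) lies at the centre of the arm's flange, where the gripper is bolted on; the fingertips stand 173 mm ahead of it and the grasp point (between the pads) lies 155 mm ahead of it; z points along the fingers, y is the direction in which the jaws open and shut (so a half turn about z gives the same grasp; the last joint's range is limited). The gripper opens to 85 mm and grips with 20 to 120 N. Pads are 22 mm wide; open, the fingers measure 114 mm over their backs; the gripper's body (76 mm by 85 mm) begins 54 mm behind the grasp point. The pads swing forward as they close: fully open they stand 13 mm farther back than shut.
Start: joints at [-1.423, 0.491, 1.559, -0, 1.092, -0.106], TCP at [0.157, -0.605, 0.405] pointing down, gripper open.
Joint ranges: [-3.1, 3.1], [-0.84, 2.19], [0.05, 2.79], [-1.13, 4.28], [0.06, 2.93], [-2.69, 2.69]. Speed limits (rad/s): [2.22, 2.22, 2.79, 3.14, 3.14, 3.14].

INTERFACE

Orientations are given as a unit quaternion [x, y, z, w].
In Python, from bench import sense, get_image, get_calibration, hand_in gives the robot as it stands.
- The arm moves only by the shell command python3 -m crank 'ROWS' [FORCE]. ROWS is JSON, one flat list of numbers, 5 for each row, row after row: the shift along the tool's x, y, z each as a share of 0.2 m, from -1 to 1, then the turn about the tool's z as a share of 90 degrees, from -1 to 1, then the closure, from 0 (fully open) to 1 (shut). A call has 1 to 20 rows; each row is the pose to reach, as a shift and turn from the pose commanded when the call began, along the tool's axes at that moment; what a row does not reach only later rows make up. A row lasts 1/8 s, in which the tool goes at most 62.5 mm and 10.7 degrees, less where a joint would pass 70% of its speed; a pose out of reach is approached as far as the arm can. A call with a number of a shift or a turn outside -1 to 1 is refused whole. A call with a gripper value outside its range is refused whole. The fingers move at their own pace and stop on an object; FORCE is the grip in N (left out, the last holds). Time passes only in rows, so rows that repeat a pose let the fingers close. It gives the time, the measured TCP pose, the force and the opening at its end, in the units of the state.
- sense(): the state, without advancing time (a new reading comes with each control period).
- get_image(name): name is "scene" or "top"; returns (picture, depth): 420x560x3 uint8, red, green, blue; 420x560 float32, m along the optical axis (not along the pixel's ray), 0 where there is no reading.
- get_calibration(name): a dict with "vertical_fov" (degrees; the focal length in pixels is half the picture's height over the tangent of half this angle, whatever the lens; pixels are square), "cx", "cy" (the principal point, pixels), "cam_to_world" (4x4, takes a point from camera to world coordinates). Camera axes: x right, y up, looking along -z (the intrinsics and any distortion apply to the point x, -y, -z); pixel columns grow to the right and rows downward; lengths in m; the calibration is good to about 2 mm. A picture is of the moment at which its call begins. get_calibration takes no time and is no camera call.
- hand_in(): hands the job in, once; it reports no verdict.
The state is a dict: "clock": time; "q": joint angles; "qd": joint speeds; "joint_efforts": joint torques, N m; "eef_pos": TCP position; "tcp_rot": TCP orientation; "contact_force": force on the tool from outside, world axes, zero at the start; "wrist_torque": the same for the moment, N m; "gripper_width": finger opening in m.
Only numpy, scipy, OpenCV 4.12 (cv2) and the standard library are available. Lean on these libraries where they do the work, as an engineer would, in place of code of your own. Each camera call takes 0.05 s, during which the arm holds its last target. There are 200 camera calls.

## Working session

There is one attempt and no reset: what is moved stays moved. The work goes in short steps, Python scripts to look and compute and a shell command to move; the robot and the scene stay as the last step left them, time stands still between calls to the robot, and variables do not carry over. Pictures are saved under pics/ and viewed, about 8 in all and at most 12, crops included, and the job is handed in when it is done.

```bash
ls; mkdir -p pics
python3 - <<'E'
from bench import *
import cv2,numpy as np
for n in("scene","top"):
    p,d=get_image(n); cv2.imwrite(f"pics/{n}0.png",cv2.cvtColor(p,cv2.COLOR_RGB2BGR)); np.save(f"pics/{n}0.npy",d)
    c=get_calibration(n); print(n,{k:(np.round(v,4).tolist()) if not isinstance(v,(str,type(None))) else v for k,v in c.items()})
print(sense())
E
```

```text
pics
scene {'vertical_fov': 43.8492, 'cx': 284.412, 'cy': 200.7379, 'cam_to_world': [[-0.8379, -0.3616, 0.4089, 0.955], [0.5454, -0.5844, 0.6008, 0.795], [0.0217, 0.7264, 0.6869, 0.8983], [0.0, 0.0, 0.0, 1.0]]}
top {'vertical_fov': 46.1073, 'cx': 282.4081, 'cy': 218.3184, 'cam_to_world': [[-0.0178, 0.9896, -0.1429, 0.2494], [-0.9998, -0.0195, -0.0105, 0.0159], [-0.0131, 0.1427, 0.9897, 1.2105], [0.0, 0.0, 0.0, 1.0]]}
{'clock': 0.1, 'q': array([-1.42257678e+00,  4.91497107e-01,  1.55940341e+00, -1.29209807e-05,
        1.09171610e+00, -1.05661940e-01]), 'qd': array([-0.00088303, -0.00041408, -0.00122896,  0.00053458,  0.00243786,
       -0.00212989]), 'joint_efforts': array([ 4.67256090e-03, -6.19444585e+01, -2.62027395e+01, -9.99794338e-06,
        2.85837916e-03,  4.62776995e-06]), 'eef_pos': array([ 0.15695551, -0.6049368 ,  0.40418231]), 'tcp_rot': array([ 9.91953329e-01,  1.26603041e-01, -1.66238677e-05, -5.11743372e-04]), 'contact_force': array([-0.2652726 , -0.8918947 , -0.84324138]), 'wrist_torque': array([-0.00813664, -0.07811789, -0.00559277]), 'gripper_width': 0.0856114206966183}
```

View pics/scene0.png

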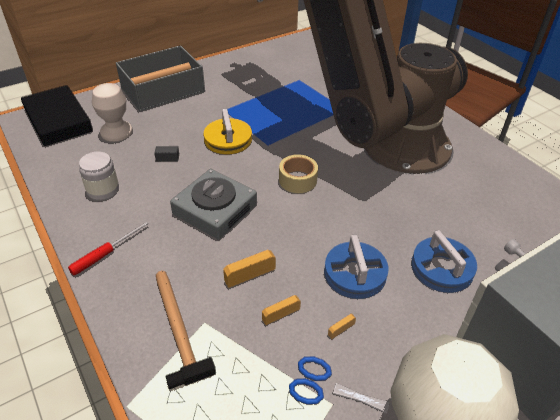

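View pics/top0.png

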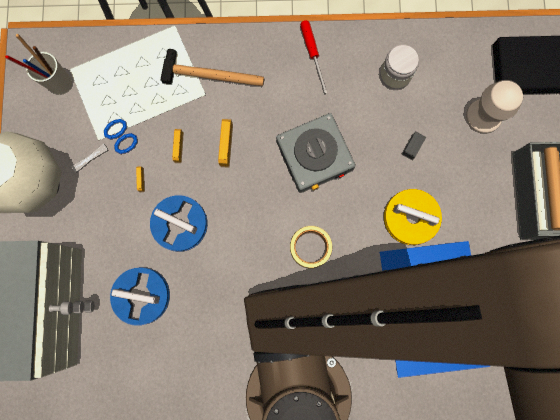

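Possible drive keys in the top view are (225,142) large, (177,145) middle and (140,179) small, plus the dark block at (414,145). I choose (177,145). The blue pulleys are at (178,222) and (139,296). The top view's right is the robot's right, so I choose (178,222). Next I measure these and check them in a crop.

```bash
cat > h.py <<'E'
from bench import *
import cv2,numpy as np
def cloud(n,tag=None):
    p,d=get_image(n); c=get_calibration(n); H,W=d.shape
    f=H/2/np.tan(np.radians(c["vertical_fov"])/2); v,u=np.mgrid[:H,:W]
    P=np.stack([(u-c["cx"])/f*d,-(v-c["cy"])/f*d,-d],-1)
    T=np.array(c["cam_to_world"]); X=P@T[:3,:3].T+T[:3,3]; X[d==0]=np.nan
    if tag: cv2.imwrite(f"pics/{tag}.png",cv2.cvtColor(p,cv2.COLOR_RGB2BGR))
    return p,X
def rect(X,c,r,z0,z1,mask=None):
    m=(np.hypot(X[...,0]-c[0],X[...,1]-c[1])<r)&(X[...,2]>z0)&(X[...,2]<z1)
    if mask is not None: m&=mask
    q=X[m]; (cx,cy),(w,h),a=cv2.minAreaRect((q[:,:2]*1000).astype(np.float32))
    if w<h: w,h,a=h,w,a+90
    return dict(n=len(q),c=(round(cx,1),round(cy,1)),mean=np.round(q.mean(0)*1000,1).tolist(),size=(round(w,1),round(h,1)),longaxis_deg=round((a+90)%180-90,1),zmed=round(float(np.median(q[:,2]))*1000,1))
def crop(p,u0,u1,v0,v1,k,tag):
    cv2.imwrite(f"pics/{tag}.png",cv2.cvtColor(cv2.resize(p[v0:v1,u0:u1],None,fx=k,fy=k,interpolation=cv2.INTER_CUBIC),cv2.COLOR_RGB2BGR))
E
python3 - <<'E'
from h import *
C={}
for n in("top","scene"):
    p,X=cloud(n); C[n]=(p,X); 
    print(n,"table z",np.nanmedian(X[...,2][200:260,60:130])*1000)
p,X=C["top"]
crop(p,120,360,100,260,3.2,"crop1")
ctr={k:np.nanmean(X[v-2:v+3,u-2:u+3].reshape(-1,3),0) for k,(u,v) in dict(big=(225,142),key=(177,145),small=(140,179),pul=(178,222),pul2=(139,296),tt=(316,150)).items()}
for k,v in ctr.items(): print(k,np.round(v*1000,1))
for n in C:
    p,X=C[n]
    hs=cv2.cvtColor(p,cv2.COLOR_RGB2HSV)
    yel=(hs[...,0]>10)&(hs[...,0]<30)&(hs[...,1]>130)
    blue=(hs[...,0]>95)&(hs[...,0]<125)&(hs[...,1]>130)
    for k in("big","key","small"): print(n,k,rect(X,ctr[k],.06,.0,.06,yel),'TOP',rect(X,ctr[k],.06,.030,.042,yel) if k=="key" else '')
    for k in("pul","pul2"): print(n,k,'H',rect(X,ctr[k],.08,.062,.09),'B',rect(X,ctr[k],.085,.022,.034,blue))
    print(n,'tt housing',rect(X,ctr["tt"],.13,.042,.054),'spindle',rect(X,ctr["tt"],.05,.076,.09),'collar',rect(X,ctr["tt"],.07,.055,.0625))
E
```

```text
top table z 0.30343258012388574
scene table z 1.8462622126036443
big [607.3 164.5  49.9]
key [606.9 285.   35.1]
small [525.3 377.6  25.1]
pul [409.9 271.9  71.7]
pul2 [240.6 359.4  71.2]
tt [578.7 -55.4  63.1]
top big {'n': 506, 'c': (611.2, 170.5), 'mean': [606.6, 165.6, 45.5], 'size': (110.1, 30.6), 'longaxis_deg': -4.7, 'zmed': 49.2} TOP 
top key {'n': 289, 'c': (609.8, 291.5), 'mean': [607.7, 285.6, 31.3], 'size': (80.8, 25.8), 'longaxis_deg': -2.8, 'zmed': 34.2} TOP {'n': 211, 'c': (609.3, 287.0), 'mean': [608.8, 287.1, 35.5], 'size': (79.1, 17.6), 'longaxis_deg': -5.0, 'zmed': 35.6}
top small {'n': 173, 'c': (527.1, 380.8), 'mean': [526.8, 379.1, 23.4], 'size': (59.6, 14.1), 'longaxis_deg': 4.4, 'zmed': 25.4} TOP 
top pul H {'n': 295, 'c': (414.6, 282.6), 'mean': [414.2, 281.9, 71.3], 'size': (100.4, 16.0), 'longaxis_deg': 63.6, 'zmed': 71.5} B {'n': 1599, 'c': (414.3, 283.5), 'mean': [413.3, 281.3, 27.9], 'size': (135.5, 133.4), 'longaxis_deg': 89.3, 'zmed': 27.9}
top pul2 H {'n': 319, 'c': (240.4, 374.1), 'mean': [240.6, 372.8, 71.3], 'size': (102.5, 16.3), 'longaxis_deg': 7
[... 1284 characters left out ...]
2.6), 'longaxis_deg': -15.7, 'zmed': 29.8}
scene pul2 H {'n': 383, 'c': (242.0, 376.0), 'mean': [244.8, 378.5, 71.2], 'size': (101.8, 19.4), 'longaxis_deg': 77.3, 'zmed': 72.2} B {'n': 1179, 'c': (243.9, 380.0), 'mean': [252.3, 383.8, 29.8], 'size': (135.4, 129.5), 'longaxis_deg': -33.2, 'zmed': 29.9}
scene tt housing {'n': 1682, 'c': (582.8, -52.9), 'mean': [591.4, -36.2, 49.0], 'size': (154.2, 153.5), 'longaxis_deg': 21.7, 'zmed': 49.3} spindle {'n': 86, 'c': (583.7, -50.6), 'mean': [584.5, -51.5, 80.0], 'size': (40.5, 31.8), 'longaxis_deg': -67.6, 'zmed': 80.1} collar {'n': 581, 'c': (583.2, -52.4), 'mean': [587.0, -44.8, 60.5], 'size': (104.8, 103.6), 'longaxis_deg': -72.9, 'zmed': 61.0}
```

View pics/crop1.png

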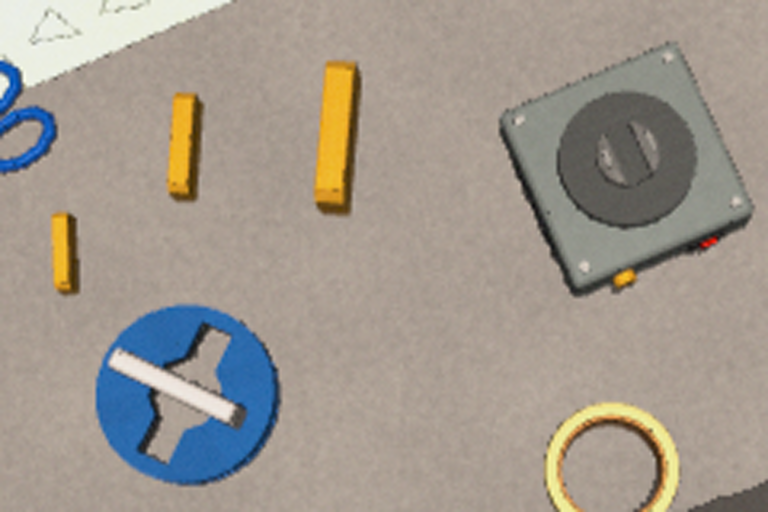

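The crop confirms my choices. The middle bar (185,145 in the crop) measures 80x16x36 mm. The pulley at (188,395) has its keyway perpendicular to the handle. The spindle slot runs from (625,125) to (650,185), about 22.5° in the world frame, which matches the housing edge. Now I set out.

```bash
cat > plan.py <<'E'
import sys,numpy as np
from bench import sense
from scipy.spatial.transform import Rotation as R
s=sense(); M=R.from_quat(s["tcp_rot"]).as_matrix()
yaw=np.degrees(np.arctan2(M[1,0],M[0,0])); p=np.array(s["eef_pos"])
g=np.array([float(a) for a in sys.argv[1:4]]); gy=float(sys.argv[4])
print("now",np.round(p,4),"yaw",round(yaw,2),"tilt",np.round(M[:,2],3),"F",np.round(s["contact_force"],1),"w",round(s["gripper_width"],4),"t",round(s["clock"],2))
print("shares",np.round(M.T@(g-p)/.2,3),"turn",round(-(gy-yaw)/90,4))
E
python3 plan.py .33 -.5 .38 -4.8
```

```text
now [ 0.1569 -0.605   0.4043] yaw 14.54 tilt [-0.     0.001 -1.   ] F [-0.2 -0.2 -0.2] w 0.0854 t 0.2
shares [ 0.969 -0.291  0.122] turn 0.2149
```

```bash
python3 -m crank '[0.97,-0.29,0.1,0.215,0, 0.97,-0.29,0.1,0.215,0, 0.97,-0.29,0.1,0.215,0, 0.97,-0.29,0.1,0.215,0]' 40; python3 plan.py .5 -.31 .38 -4.8
```

```text
clock: 0.7
eef_pos: [0.3326, -0.4982, 0.3843]
tcp_rot: [0.999, -0.04, -0.0, -0.0]
contact_force: [-0.4, -0.2, 0.3]
gripper_width: 0.0856
now [ 0.3326 -0.4982  0.3843] yaw -4.63 tilt [-0.     0.001 -1.   ] F [-0.4 -0.2  0.3] w 0.0856 t 0.7
shares [ 0.758 -1.006  0.022] turn 0.0019
```

```bash
python3 -m crank '[0.75,-1,0,0,0, 0.75,-1,0,0,0, 0.75,-1,0,0,0, 0.75,-1,0,0,0]' >/dev/null; python3 -m crank '[0.45,-1,0,0,0, 0.45,-1,0,0,0, 0.45,-1,0,0,0, 0.45,-1,0,0,0]' >/dev/null; python3 -m crank '[0.15,-1,0,0,0, 0.15,-1,0,0,0, 0.15,-1,0,0,0, 0.15,-1,0,0,0]' ; python3 plan.py .6107 .288 .26 -4.8
```

```text
clock: 2.2
eef_pos: [0.6499, 0.0779, 0.3844]
tcp_rot: [0.999, -0.04, 0.0, -0.0]
contact_force: [-0.6, -0.8, -0.8]
gripper_width: 0.0854
now [0.6499 0.0779 0.3844] yaw -4.64 tilt [ 0.  0. -1.] F [-0.6 -0.8 -0.8] w 0.0854 t 2.2
shares [-0.28  -1.031  0.622] turn 0.0018
```

```bash
python3 -m crank '[-0.28,-1,0.4,0.002,0, -0.28,-1,0.4,0.002,0, -0.28,-1,0.4,0.002,0, -0.28,-1,0.62,0.002,0, -0.28,-1,0.62,0.002,0]'; python3 plan.py .6107 .288 .194 -4.8
python3 - <<'E'
from h import *
p,X=cloud("scene"); crop(p,180,380,160,360,3,"pre")
E
```

```text
clock: 2.82
eef_pos: [0.6096, 0.2798, 0.2568]
tcp_rot: [0.999, -0.043, -0.003, 0.001]
contact_force: [1.6, -0.6, 0.4]
gripper_width: 0.0855
now [0.6096 0.2798 0.2568] yaw -4.88 tilt [-0.006 -0.002 -1.   ] F [ 1.6 -0.6  0.4] w 0.0855 t 2.83
shares [ 0.004 -0.042  0.314] turn -0.0009
```

View pics/pre.png

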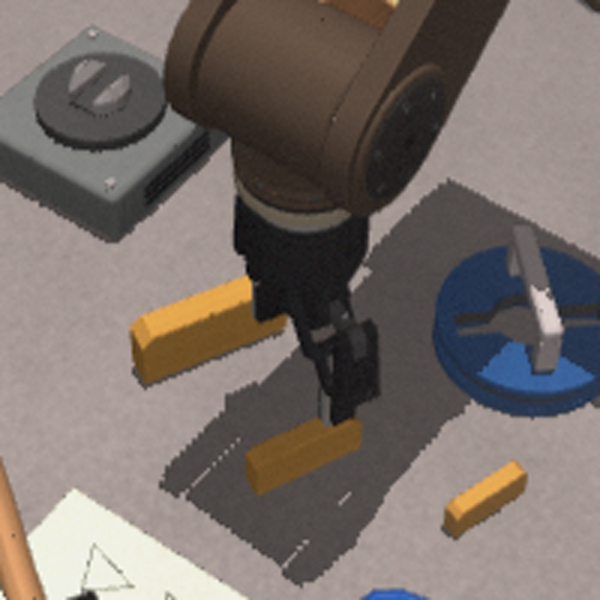

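The hand is above the middle bar (305,455 in the crop), with the big bar well clear. I let it settle, then descend.

```bash
python3 -m crank '[0,0,0,0,0, 0,0,0,0,0]' >/dev/null; python3 plan.py .6105 .288 .194 -4.8
```

```text
now [0.6112 0.2778 0.2624] yaw -5.09 tilt [ 0.003  0.001 -1.   ] F [-0.1 -0.1  0.4] w 0.0855 t 3.12
shares [-0.009 -0.05   0.342] turn -0.0032
```

```bash
python3 -m crank '[0,-0.05,0,-0.003,0, -0.01,-0.05,0.2,-0.003,0, -0.01,-0.05,0.3,-0.003,0, -0.01,-0.05,0.34,-0.003,0, -0.01,-0.05,0.34,-0.003,0, -0.01,-0.05,0.34,-0.003,0]'; python3 plan.py .6105 .288 .194 -4.8
```

```text
clock: 3.88
eef_pos: [0.6097, 0.2893, 0.1937]
tcp_rot: [0.999, -0.041, 0.001, -0.0]
contact_force: [0.5, -0.4, 0.3]
gripper_width: 0.0857
now [0.6097 0.2893 0.1937] yaw -4.72 tilt [ 0.001  0.    -1.   ] F [ 0.5 -0.4  0.3] w 0.0857 t 3.88
shares [ 0.005  0.006 -0.002] turn 0.0009
```

```bash
python3 -m crank '[0,0,0,0,0.5, 0,0,0,0,1, 0,0,0,0,1, 0,0,0,0,1, 0,0,0,0,1, 0,0,0,0,1, 0,0,0,0,1, 0,0,0,0,1]' 50; python3 plan.py .6105 .288 .194 -4.8
```

```text
clock: 4.88
eef_pos: [0.6094, 0.2892, 0.1928]
tcp_rot: [0.999, -0.041, 0.0, 0.0]
contact_force: [-2.2, -0.9, 5.3]
gripper_width: 0.0144
now [0.6094 0.2892 0.1928] yaw -4.72 tilt [ 0. -0. -1.] F [-2.2 -0.9  5.3] w 0.0144 t 4.88
shares [ 0.006  0.006 -0.006] turn 0.0009
```

```bash
python3 -m crank '[0,0,-0.2,0,1, 0,0,-0.5,0,1, 0,0,-0.8,0,1, 0,0,-0.8,0,1, 0,0,-0.8,0,1, 0,0,-0.8,0,1]'; python3 plan.py .6 .09 .36 22.5;  python3 - <<'E'
from h import *
p,X=cloud("scene"); crop(p,180,380,120,320,3,"lift")
E
```

```text
clock: 5.62
eef_pos: [0.6092, 0.2892, 0.3503]
tcp_rot: [0.999, -0.041, -0.002, 0.001]
contact_force: [0.2, -0.0, -2.8]
gripper_width: 0.0148
now [0.6092 0.2892 0.3503] yaw -4.72 tilt [-0.003 -0.001 -1.   ] F [ 0.2 -0.  -2.8] w 0.0148 t 5.62
shares [ 0.036  0.996 -0.047] turn -0.3024
```

View pics/lift.png

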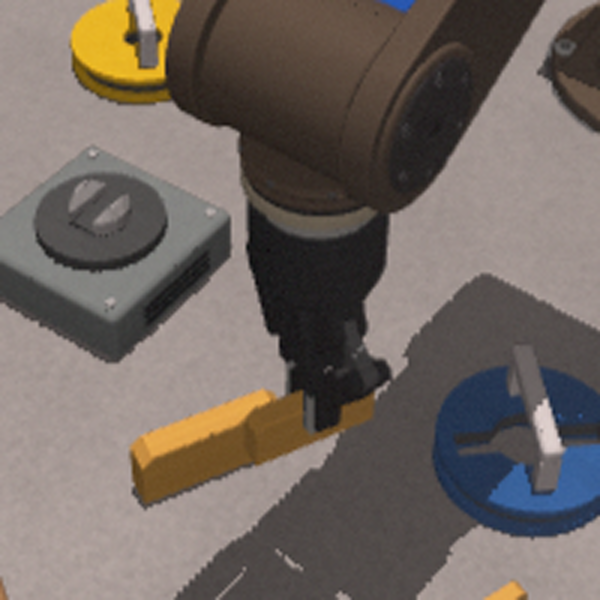

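The key (315,425 in the crop) is held and looks level, lined up in view with the big bar behind it. I measure its pose in the hand, which also shows the camera-to-robot bias.

Run:
```python
from h import *
s=sense(); e=s["eef_pos"]; print(np.round(e,4))
for n in("scene","top"):
    p,X=cloud(n); hs=cv2.cvtColor(p,cv2.COLOR_RGB2HSV)
    m=(hs[...,0]>10)&(hs[...,0]<30)&(hs[...,1]>110)&(np.hypot(X[...,0]-e[0],X[...,1]-e[1])<.06)&(X[...,2]>.1)&(X[...,2]<.26)
    q=X[m]; print(n,len(q))
    if len(q)>20:
        (c,wh,a)=cv2.minAreaRect((q[:,:2]*1000).astype(np.float32)); print(np.round(c,1),np.round(wh,1),round(a,1))
        a=np.radians(-4.7); t=(q[:,0]-e[0])*np.cos(a)+(q[:,1]-e[1])*np.sin(a); w=-(q[:,0]-e[0])*np.sin(a)+(q[:,1]-e[1])*np.cos(a)
        print("along",np.round(np.percentile(t,[1,99])*1000,1),"across",np.round(np.percentile(w,[1,10,50,90,99])*1000,1))
        for lo in np.arange(-.04,.04,.016):
            k=(t>=lo)&(t<lo+.016)
            if k.sum()>5: print(round(lo+.008,3),"z",np.round(np.percentile(q[k,2],[3,97])*1000,1))
```

```text
[0.6093 0.2892 0.3505]
scene 489
[616.3 303.8] [42.8 81.1] 69.1
along [-37.   41.6] across [-8.4 -3.4  7.1  8.7 19.5]
-0.032 z [162.5 184.2]
-0.016 z [161.7 193.2]
0.0 z [163.7 199.4]
0.016 z [163.3 196.5]
0.032 z [164.  196.6]
top 0
```

```bash
python3 -m crank '[0.04,1,0,-0.302,1, 0.04,1,0,-0.302,1, 0.04,1,0,-0.302,1, 0.04,1,0,-0.302,1, 0.04,1,0,-0.302,1]' >/dev/null; python3 plan.py .582 -.0535 .36 22.5
```

```text
now [0.601  0.0886 0.3524] yaw 22.31 tilt [-0.  0. -1.] F [-0.4  0.9 -2.5] w 0.0143 t 6.4
shares [-0.358  0.621 -0.038] turn -0.0021
```

```bash
python3 -m crank '[-0.36,0.62,0,-0.002,1, -0.36,0.62,0,-0.002,1, -0.36,0.62,0,-0.002,1, -0.36,0.62,0.15,-0.002,1, -0.36,0.62,0.2,-0.002,1, -0.36,0.62,0.2,-0.002,1, -0.36,0.62,0.2,-0.002,1]' ; python3 plan.py .582 -.0535 .257 22.5
python3 - <<'E'
from h import *
p,X=cloud("scene"); crop(p,130,310,100,260,4,"over")
E
```

```text
clock: 7.28
eef_pos: [0.5821, -0.0521, 0.3134]
tcp_rot: [0.98, 0.197, 0.0, 0.0]
contact_force: [-0.1, 0.3, -3.3]
gripper_width: 0.0145
now [ 0.5821 -0.0521  0.3134] yaw 22.7 tilt [ 0.001 -0.    -1.   ] F [-0.1  0.3 -3.3] w 0.0145 t 7.28
shares [-0.003  0.006  0.282] turn 0.0022
```

View pics/over.png

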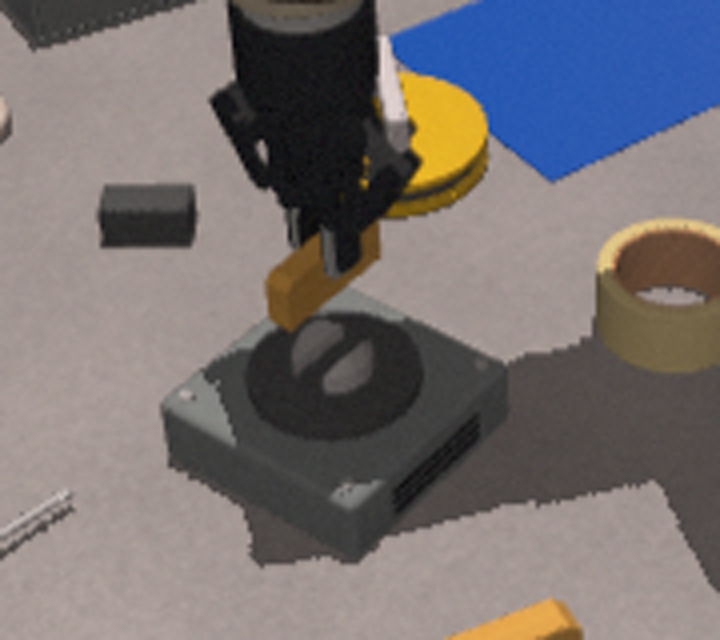

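The key (325,275 in the crop) is level over the spindle (335,355) and parallel to the slot. I lower it in stages.

```bash
python3 -m crank '[0,0.006,0.05,0.002,1, 0,0.006,0.1,0.002,1, 0,0.006,0.15,0.002,1, 0,0.006,0.2,0.002,1, 0,0.006,0.22,0.002,1, 0,0.006,0.22,0.002,1]' ; python3 plan.py .582 -.0535 .257 22.5
```

```text
clock: 8.07
eef_pos: [0.5822, -0.054, 0.2684]
tcp_rot: [0.981, 0.195, -0.0, -0.0]
contact_force: [-0.3, 0.6, -3.3]
gripper_width: 0.0147
now [ 0.5822 -0.054   0.2684] yaw 22.46 tilt [-0. -0. -1.] F [-0.3  0.6 -3.3] w 0.0147 t 8.07
shares [-0.    -0.003  0.057] turn -0.0004
```

```bash
python3 -m crank '[0,0,0.02,0,1, 0,0,0.03,0,1, 0,0,0.04,0,1, 0,0,0.05,0,1, 0,0,0.057,0,1, 0,0,0.06,0,1, 0,0,0.06,0,1]' ; python3 plan.py .582 -.0535 .257 22.5
```

```text
clock: 8.95
eef_pos: [0.5822, -0.0539, 0.2566]
tcp_rot: [0.981, 0.195, -0.0, 0.0]
contact_force: [-0.2, 0.1, -2.7]
gripper_width: 0.0146
now [ 0.5822 -0.0539  0.2566] yaw 22.46 tilt [-0. -0. -1.] F [-0.2  0.1 -2.7] w 0.0146 t 8.95
shares [ 0.    -0.002 -0.002] turn -0.0004
```

```bash
python3 -m crank '[0,0,0.006,0,1, 0,0,0.006,0,1, 0,0,0.006,0,0.6, 0,0,0.006,0,0.3, 0,0,0.006,0,0, 0,0,0.006,0,0, 0,0,0.006,0,0, 0,0,0.006,0,0]'; python3 -m crank '[0,0,-0.1,0,0, 0,0,-0.3,0,0, 0,0,-0.6,0,0, 0,0,-0.6,0,0, 0,0,-0.6,0,0]'
python3 - <<'E'
from h import *
p,X=cloud("scene"); crop(p,130,310,100,260,4,"seated")
hs=cv2.cvtColor(p,cv2.COLOR_RGB2HSV)
yel=(hs[...,0]>10)&(hs[...,0]<30)&(hs[...,1]>110)
print(rect(X,(.5825,-.0535),.06,.055,.11,yel),'TOP',rect(X,(.5825,-.0535),.06,.094,.105,yel))
E
python3 plan.py .55 .11 .37 63.7
```

```text
clock: 9.95
eef_pos: [0.5822, -0.054, 0.2555]
tcp_rot: [0.981, 0.195, 0.0, 0.0]
contact_force: [-0.3, -0.5, -0.3]
gripper_width: 0.0854
clock: 10.58
eef_pos: [0.5819, -0.0539, 0.3752]
tcp_rot: [0.981, 0.195, -0.0, 0.0]
contact_force: [0.1, -0.4, 0.5]
gripper_width: 0.0851
{'n': 423, 'c': (589.9, -59.2), 'mean': [589.0, -46.6, 89.1], 'size': (84.8, 55.9), 'longaxis_deg': 38.7, 'zmed': 91.6} TOP {'n': 189, 'c': (586.2, -50.7), 'mean': [588.4, -48.7, 99.6], 'size': (78.2, 17.8), 'longaxis_deg': 22.8, 'zmed': 99.7}
now [ 0.5819 -0.0539  0.3745] yaw 22.46 tilt [-0.001  0.    -1.   ] F [-0.2  0.4 -0.2] w 0.0853 t 10.62
shares [ 0.166 -0.818  0.023] turn -0.4582
```

View pics/seated.png

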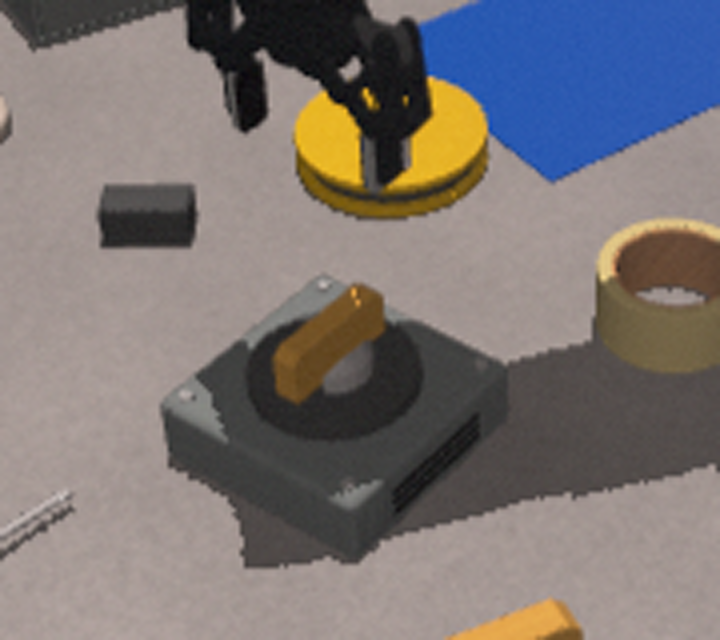

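The brass key sits level in the slot at (330,345) in the crop. Its top is at 99.7 mm (99 expected) and its yaw is 22.8°, and it's centred to about 4 mm. Next is the pulley.

```bash
python3 -m crank '[0.17,-0.82,0,-0.458,0, 0.17,-0.82,0,-0.458,0, 0.17,-0.82,0,-0.458,0, 0.17,-0.82,0,-0.458,0, 0.17,-0.82,0,-0.458,0, 0.17,-0.82,0,-0.458,0]' >/dev/null; python3 plan.py .415 .284 .30 63.7
```

```text
now [0.5511 0.1102 0.3747] yaw 63.45 tilt [-0.001 -0.    -1.   ] F [ 0.2 -0.5 -0.3] w 0.0851 t 11.38
shares [ 0.474 -0.997  0.374] turn -0.0028
```

```bash
python3 -m crank '[0.475,-0.997,0.1,-0.003,0, 0.475,-0.997,0.1,-0.003,0, 0.475,-0.997,0.1,-0.003,0, 0.475,-0.997,0.2,-0.003,0, 0.475,-0.997,0.37,-0.003,0, 0.475,-0.997,0.37,-0.003,0, 0.475,-0.997,0.37,-0.003,0]' >/dev/null; python3 plan.py .415 .284 .221 63.7
```

```text
now [0.415  0.2838 0.3022] yaw 63.82 tilt [ 0.  0. -1.] F [-0.2  0.5 -0.1] w 0.0855 t 12.25
shares [ 0.001 -0.001  0.406] turn 0.0014
```

```bash
python3 -m crank '[0,0,0.15,0,0, 0,0,0.3,0,0, 0,0,0.4,0,0, 0,0,0.405,0,0, 0,0,0.405,0,0.4, 0,0,0.405,0,1, 0,0,0.405,0,1, 0,0,0.405,0,1, 0,0,0.405,0,1, 0,0,0.405,0,1, 0,0,0.405,0,1, 0,0,0.405,0,1]' 80; python3 plan.py .415 .284 .36 63.7
```

```text
clock: 13.75
eef_pos: [0.4144, 0.2842, 0.2211]
tcp_rot: [0.848, 0.53, 0.0, 0.0]
contact_force: [-0.8, -1.5, 8.6]
gripper_width: 0.0144
now [0.4144 0.2842 0.2211] yaw 63.95 tilt [ 0.001  0.    -1.   ] F [-0.8 -1.5  8.6] w 0.0144 t 13.75
shares [ 0.001  0.004 -0.694] turn 0.0027
```

```bash
python3 -m crank '[0,0,-0.2,0,1, 0,0,-0.4,0,1, 0,0,-0.7,0,1, 0,0,-0.7,0,1, 0,0,-0.7,0,1, 0,0,-0.7,0,1]'; python3 plan.py .53 .12 .36 112.5
python3 - <<'E'
from h import *
e=np.array(sense()["eef_pos"])
for n in("scene","top"):
    p,X=cloud(n); hs=cv2.cvtColor(p,cv2.COLOR_RGB2HSV)
    blue=(hs[...,0]>95)&(hs[...,0]<125)&(hs[...,1]>130)
    for z0,z1 in((.12,.20),(.158,.178)):
        try: print(n,z0,z1,rect(X,e,.085,z0,z1,blue))
        except Exception as ex: print(n,ex)
    m=blue&(np.hypot(X[...,0]-e[0],X[...,1]-e[1])<.085)&(X[...,2]>.155)&(X[...,2]<.18); q=X[m]
    if len(q)>50: A=np.c_[q[:,:2]-e[:2],np.ones(len(q))]; print("plane",np.round(np.linalg.lstsq(A,q[:,2],rcond=None)[0],4))
    if n=="scene": crop(p,260,460,160,320,4,"plift")
E
```

```text
clock: 14.5
eef_pos: [0.4142, 0.2841, 0.3588]
tcp_rot: [0.848, 0.53, -0.002, -0.0]
contact_force: [0.2, 0.2, -4.6]
gripper_width: 0.0146
now [0.4142 0.2841 0.3588] yaw 63.95 tilt [-0.003 -0.002 -1.   ] F [ 0.2  0.2 -4.6] w 0.0146 t 14.5
shares [-0.483  0.881 -0.006] turn -0.5395
scene 0.12 0.2 {'n': 944, 'c': (413.0, 297.3), 'mean': [409.6, 320.2, 164.3], 'size': (120.6, 117.2), 'longaxis_deg': 54.0, 'zmed': 166.8}
scene 0.158 0.178 {'n': 833, 'c': (413.0, 297.2), 'mean': [406.7, 317.5, 166.8], 'size': (119.4, 117.6), 'longaxis_deg': 55.1, 'zmed': 167.0}
plane [-0.0066 -0.0046  0.1669]
top 0.12 0.2 {'n': 862, 'c': (416.4, 242.0), 'mean': [411.9, 239.1, 164.0], 'size': (128.0, 52.7), 'longaxis_deg': 3.8, 'zmed': 165.5}
top 0.158 0.178 {'n': 785, 'c': (416.4, 242.0), 'mean': [414.1, 240.2, 165.7], 'size': (127.9, 52.7), 'longaxis_deg': 3.8, 'zmed': 165.8}
plane [-0.0013  0.001   0.1657]
```

View pics/plift.png

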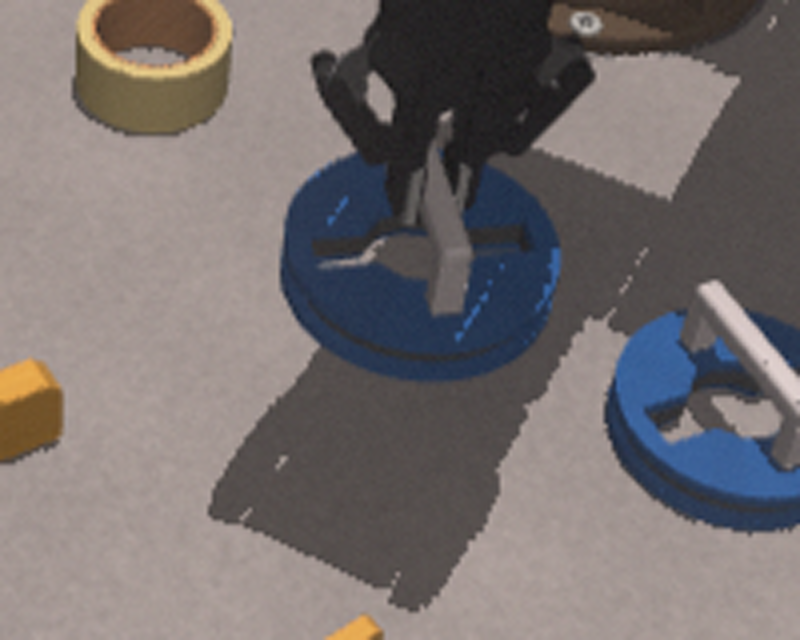

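The blue pulley (420,260 in the crop) hangs level in the jaws by its handle. I take it over the spindle and compare centres there in one camera.

```bash
python3 -m crank '[-0.48,0.88,0,-0.54,1, -0.48,0.88,0,-0.54,1, -0.48,0.88,0,-0.54,1, -0.48,0.88,0,-0.54,1, -0.48,0.88,0,-0.54,1, -0.48,0.88,0,-0.54,1, -0.48,0.88,0,-0.54,1]' >/dev/null; python3 plan.py .582 -.0535 .36 112.5
```

```text
now [0.5302 0.1209 0.36  ] yaw 112.39 tilt [-0.001 -0.    -1.   ] F [-0.4  0.7 -4.4] w 0.0143 t 15.47
shares [-0.905 -0.092 -0.   ] turn -0.0013
```

```bash
python3 -m crank '[-0.9,-0.09,0,0,1, -0.9,-0.09,0,0,1, -0.9,-0.09,0,0,1, -0.9,-0.09,0,0,1, -0.9,-0.09,0.06,0,1, -0.9,-0.09,0.06,0,1, -0.9,-0.09,0.06,0,1, -0.9,-0.09,0.06,0,1]' >/dev/null; python3 plan.py .582 -.0535 .281 112.5
cat > fit.py <<'E'
from h import *
from scipy.optimize import least_squares
e=np.array(sense()["eef_pos"]); zt=e[2]-.221+.028
for n in("scene","top"):
    p,X=cloud(n); hs=cv2.cvtColor(p,cv2.COLOR_RGB2HSV)
    blue=(hs[...,0]>95)&(hs[...,0]<125)&(hs[...,1]>110)
    m=blue&(np.hypot(X[...,0]-e[0],X[...,1]-e[1])<.085)&(abs(X[...,2]-zt)<.005); q=X[m]
    h=cv2.convexHull((q[:,:2]*1000).astype(np.float32))[:,0]
    r=least_squares(lambda c:np.hypot(*(h-c).T)-67.5,e[:2]*1000,loss="soft_l1"); rr=abs(r.fun)<2
    print(n,len(q),"centre",np.round(r.x,1),"rel TCP",np.round(r.x-e[:2]*1000,1),"inliers",rr.sum(),len(h),"arc deg",np.round(np.sort(np.degrees(np.arctan2(*(h[rr]-r.x).T[::-1])))[::4]),"z",round(np.median(q[:,2])*1000,1))
    A=np.c_[q[:,:2]-e[:2],np.ones(len(q))]; print("plane",np.round(np.linalg.lstsq(A,q[:,2],rcond=None)[0],4))
    if n=="scene": crop(p,130,310,80,240,4,"fit%d"%int(sense()["clock"]*100))
    try: print("handle",rect(X,e,.075,zt+.034,zt+.05,~blue&(hs[...,2]>110)&(hs[...,1]<50)))
    except Exception as ex: print(ex)
E
python3 fit.py; ls pics
```

```text
now [ 0.5827 -0.0518  0.3487] yaw 112.6 tilt [ 0. -0. -1.] F [ 0.1 -0.3 -4. ] w 0.0144 t 16.48
shares [-0.006 -0.007  0.339] turn 0.0011
scene 1052 centre [583.7 -48.3] rel TCP [1.  3.5] inliers 36 36 arc deg [-172. -138.  -56.  -35.    6.   43.   76.  104.  135.] z 156.9
plane [-0.0036 -0.0044  0.1568]
handle {'n': 61, 'c': (574.5, -22.4), 'mean': [574.5, -18.9, 199.5], 'size': (41.2, 12.0), 'longaxis_deg': -62.0, 'zmed': 199.9}
crop1.png
fit1652.png
lift.png
over.png
plift.png
pre.png
scene0.npy
scene0.png
seated.png
top0.npy
top0.pngTraceback (most recent call last):
  File "fit.py", line 8, in <module>
    h=cv2.convexHull((q[:,:2]*1000).astype(np.float32))[:,0]
      ~~~~~~~~~~~~~~~~~~~~~~~~~~~~~~~~~~~~~~~~~~~~~~~~~^^^^^
TypeError: 'NoneType' object is not subscriptable
```

View pics/fit1652.png

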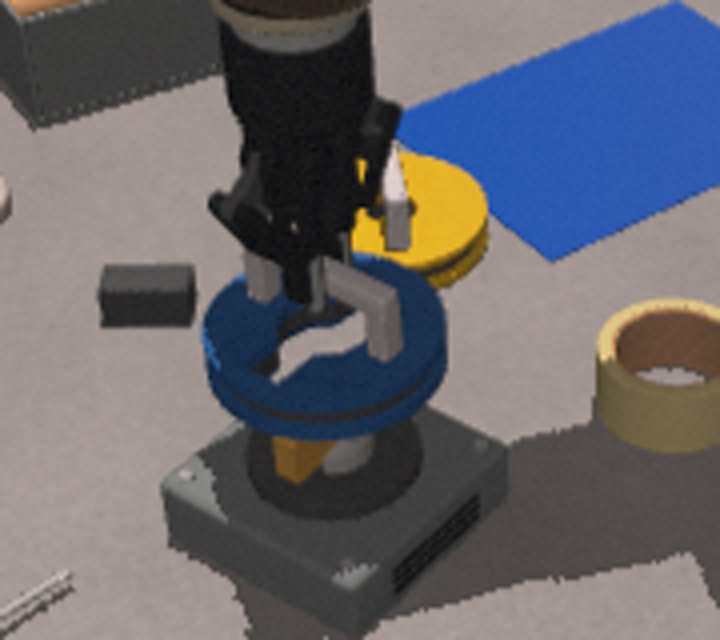

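```bash
python3 plan.py .582 -.0561 .305 112.5
```

```text
now [ 0.5827 -0.0522  0.3487] yaw 112.57 tilt [ 0. -0. -1.] F [-0.1 -0.2 -3.7] w 0.0147 t 16.57
shares [-0.017 -0.011  0.219] turn 0.0008
```

The pulley (325,345 in the crop) hovers level above the key, with the keyway running along the key. By the camera it sits about 4 mm too far in +y, so I correct that and lower in stages while watching the force.

```bash
python3 -m crank '[-0.017,-0.011,0,0,1, -0.017,-0.011,0.04,0,1, -0.017,-0.011,0.08,0,1, -0.017,-0.011,0.12,0,1, -0.017,-0.011,0.16,0,1, -0.017,-0.011,0.18,0,1, -0.017,-0.011,0.18,0,1]'; python3 plan.py .582 -.0561 .281 112.5
```

```text
clock: 17.45
eef_pos: [0.582, -0.0565, 0.3122]
tcp_rot: [0.555, 0.832, -0.0, -0.0]
contact_force: [-0.3, 0.8, -3.8]
gripper_width: 0.0142
now [ 0.582  -0.0565  0.3122] yaw 112.55 tilt [-0.  0. -1.] F [-0.3  0.8 -3.8] w 0.0142 t 17.45
shares [0.002 0.001 0.156] turn 0.0006
```

Key top is entered, with no contact force. I continue.

```bash
python3 -m crank '[0,0,0.02,0,1, 0,0,0.04,0,1, 0,0,0.06,0,1, 0,0,0.08,0,1, 0,0,0.1,0,1, 0,0,0.1,0,1]'; python3 plan.py .582 -.0561 .281 112.5
```

```text
clock: 18.2
eef_pos: [0.5819, -0.0565, 0.2921]
tcp_rot: [0.555, 0.832, -0.0, -0.0]
contact_force: [-0.5, 0.2, -4.4]
gripper_width: 0.0145
now [ 0.5819 -0.0565  0.2921] yaw 112.55 tilt [-0.001  0.    -1.   ] F [-0.5  0.2 -4.4] w 0.0145 t 18.2
shares [0.002 0.001 0.056] turn 0.0006
```

```bash
python3 -m crank '[0,0,0.015,0,1, 0,0,0.03,0,1, 0,0,0.04,0,1, 0,0,0.05,0,1, 0,0,0.055,0,1, 0,0,0.058,0,1, 0,0,0.058,0,1]'; python3 plan.py .582 -.0561 .281 112.5
```

```text
clock: 19.08
eef_pos: [0.5819, -0.0565, 0.2812]
tcp_rot: [0.555, 0.832, -0.0, 0.0]
contact_force: [-2.1, 0.2, 0.7]
gripper_width: 0.0141
now [ 0.5819 -0.0565  0.2812] yaw 112.55 tilt [ 0. -0. -1.] F [-2.1  0.2  0.7] w 0.0141 t 19.07
shares [0.002 0.001 0.001] turn 0.0006
```

Contact came at exactly the home height, with the pulley's weight taken up. I release it and retreat.

```bash
python3 -m crank '[0,0,0,0,1, 0,0,0,0,0.7, 0,0,0,0,0.4, 0,0,0,0,0, 0,0,0,0,0, 0,0,0,0,0, 0,0,0,0,0, 0,0,0,0,0]'; python3 -m crank '[0,0,-0.1,0,0, 0,0,-0.3,0,0, 0,0,-0.6,0,0, 0,0,-0.9,0,0, 0,0,-0.9,0,0, 0,0,-0.9,0,0, 0,0,-0.9,0,0]'
python3 - <<'E'
from h import *
p,X=cloud("scene"); crop(p,130,310,80,240,4,"final"); hs=cv2.cvtColor(p,cv2.COLOR_RGB2HSV)
blue=(hs[...,0]>95)&(hs[...,0]<125)&(hs[...,1]>110); c=(.583,-.0525)
print('top',rect(X,c,.08,.08,.097,blue)); print('handle',rect(X,c,.08,.126,.14))
yel=(hs[...,0]>10)&(hs[...,0]<30)&(hs[...,1]>110); print('key',rect(X,c,.05,.094,.106,yel))
m=blue&(np.hypot(X[...,0]-c[0],X[...,1]-c[1])<.08)&(abs(X[...,2]-.088)<.008); q=X[m]
print("plane",np.round(np.linalg.lstsq(np.c_[q[:,:2]-c,np.ones(len(q))],q[:,2],rcond=None)[0],4))
print(sense()["contact_force"],sense()["clock"])
E
```

```text
clock: 20.08
eef_pos: [0.582, -0.0565, 0.2809]
tcp_rot: [0.555, 0.832, -0.0, 0.0]
contact_force: [0.4, 0.5, -1.1]
gripper_width: 0.0852
clock: 20.95
eef_pos: [0.582, -0.0565, 0.4594]
tcp_rot: [0.555, 0.832, -0.0, -0.001]
contact_force: [0.0, -0.4, -0.0]
gripper_width: 0.0857
top {'n': 1100, 'c': (583.5, -51.4), 'mean': [589.6, -41.4, 89.1], 'size': (132.3, 132.0), 'longaxis_deg': -0.6, 'zmed': 89.4}
handle {'n': 260, 'c': (581.6, -55.0), 'mean': [583.1, -52.4, 132.1], 'size': (103.6, 18.2), 'longaxis_deg': -67.3, 'zmed': 132.5}
key {'n': 136, 'c': (596.8, -46.4), 'mean': [598.4, -44.4, 99.7], 'size': (53.4, 17.4), 'longaxis_deg': 23.7, 'zmed': 100.1}
plane [-0.0037 -0.0058  0.0892]
[-0.56229824  0.64578101 -0.54488273] 21.0
```

View pics/final.png

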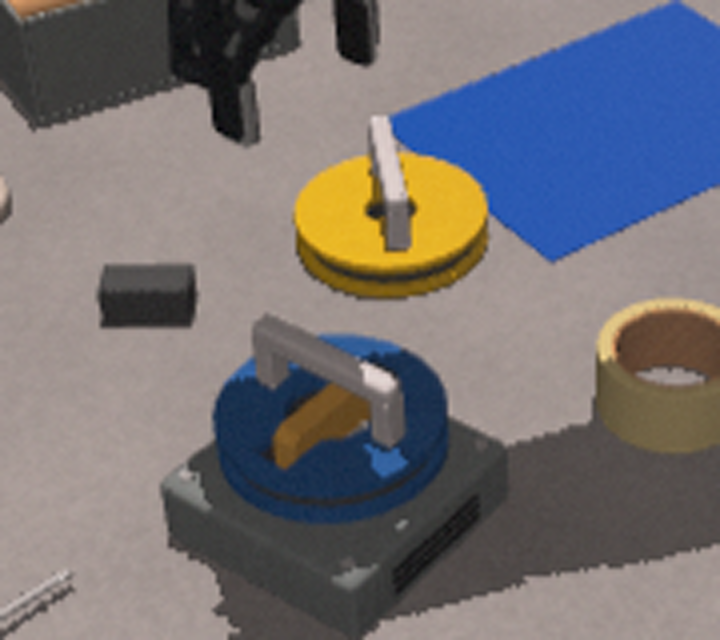

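The pulley lies home around the spindle (330,430 in the crop). Its top is at 89.1 mm (88 expected, with the scene camera reading about 1 mm high) and flat to 0.4°. The key stands through the keyway with its top at about 100 mm, and the gripper is clear of everything.

```bash
python3 -c "from bench import hand_in; print(hand_in())"
```

```text
the job is handed in; nothing more can be done
None
```

The job is done and handed in, at about 21 s of the 64 s allowed. I seated the middle-sized brass key in the spindle slot first and let go. Then I took the blue pulley farthest to the robot's right by its handle, lowered it over spindle and key, and let go.

**Key:** before the pulley went on, it sat level with its top at 99.7 mm (99 expected), along the slot at 22.8°. It was centred to about 4 mm. After the pulley went on, its top still read about 100 mm.

**Pulley:** its top is at 89.1 mm (88 expected; the scene camera reads about 1 mm high) and flat to about 0.4°. Contact on the way down came at the expected home height. The gripper is clear and the tool force is about zero.

**Checks that failed or disagreed:**
- The two cameras differed by about 2 mm throughout.
- The top camera could not see the pulley over the spindle, so its centre there was checked with the scene camera only.
- A partial handle reading gave 118° before lowering, against the 112.5° I commanded. The handle, fully visible afterwards, read 112.7°.

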